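# Square a glass counting plate into the stage corner

### The arm

A 7-joint arm with a two-finger parallel gripper is mounted at the origin on a cart in front of the work surface, level with it; the furniture and walls round the work are solid. World frame = base frame: x ahead of the robot, y to its left, z up, the work surface at z = 0. Lengths are in m, angles in rad, forces in N, time in s.
With the tool pointing down it reaches from about 0.425 to 0.825 m from the base axis. Payload 3.6 kg.
Tool frame: the origin (TCP) lies between the finger pads; the fingertips stand 14 mm ahead of it and the grasp point (between the pads) lies 5 mm behind it; x points along the fingers, y is the direction in which the jaws open and shut, and the axes are right-handed (so a half turn about x gives the same grasp; the last joint's range is limited). The gripper opens to 93 mm and grips with 3 to 60 N. Pads are 15 mm wide; open, the fingers measure 128 mm over their backs; the gripper's body (75 mm by 188 mm) begins 65 mm behind the grasp point.
Start: joints at [1.246, 0.615, -0.013, 1.423, 0.008, 1.103, -0.04], TCP at [0.191, -0.621, 0.233] pointing down, gripper open.
Joint ranges: [-3.12, 3.12], [-0.3, 2.06], [-1.34, 1.32], [0.26, 2.42], [-1.36, 4.5], [0.01, 1.98], [-2.84, 2.84]. Speed limits (rad/s): [2.79, 2.79, 3.14, 3.14, 3.14, 3.14, 3.14].

### API

Orientations are given as a rotation vector (axis times angle).
In Python, from workcell import arm gives the robot as it stands. The module is installed in compiled form; this text tells all that it offers.
- The arm moves only by the tool send_rows, never from a script. Its argument "targets" is a list of rows, each a list of 5 numbers: the shift along the tool's x, y, z in m, then the turn about the tool's x in degrees, then the opening in per cent of the stroke, from 0 (shut) to 100 (fully open). In form: [[x, y, z, spin, claw], ...]. A call has 1 to 20 rows; each row is the pose to reach, as a shift and turn from the pose commanded when the call began, along the tool's axes at that moment; what a row does not reach only later rows make up. A row lasts 1/10 s, in which the tool goes at most 50 mm and 8.59 degrees, less where a joint would pass 70% of its speed; a pose out of reach is approached as far as the arm can. A call with a gripper value outside its range is refused whole. The fingers move at their own pace and stop on an object; "grip_force" is the grip in N (left out, the last holds). Time passes only in rows, so rows that repeat a pose let the fingers close. It gives the time, the measured TCP pose, the force and the opening at its end, in the units of the state.
- arm.read_state(): the state, without advancing time (a new reading comes with each control period).
- arm.read_camera(name): name is "scene" or "top"; returns a dict with "color" (480x640x3 uint8, red, green, blue), "camera_matrix" (3x3 intrinsics, pixels), "world_from_camera" (4x4, takes a point from camera to world coordinates). Camera axes: x right, y down, z forward; pixel columns grow to the right and rows downward; lengths in m; the calibration is good to about 2 mm. A picture is of the moment at which its call begins. There is no depth.
- arm.finish_job(): hands the job in, once; it reports no verdict.
Trained networks look in a picture, given as the dict that the camera call returned (one of the last four; its "shot" number tells which), for a name from the list of things; names that differ only in an ending like _2 or _b are one class to them, and where a whole thing is asked for, a point or a joint stands for the part that bears it (a point fixed in the world has none). Each returns a list of dicts, best first, with "confidence" (0 to 1); they miss things now and then, are a little off and sometimes report something else, mostly with a low value. They report only what shows in the picture. A call takes as long as a camera call.
- arm.recognise(picture, query): "at" ([x, y, z] in m, in world coordinates, good to about 4 mm: the middle of the surface that is visible of it).
- arm.landmark_of(picture, query): "at" ([x, y, z] in m, in world coordinates, good to about 4 mm: a listed point, or the origin of a listed thing).
The state is a dict: "t": time; "joint_positions": joint angles; "qvel": joint speeds; "effort": joint torques, N m; "eef_pos": TCP position; "orientation": TCP orientation; "force": force on the tool from outside, world axes, zero at the start; "ft_torque": the same for the moment, N m; "finger_gap": finger opening in m.
Only numpy, scipy, OpenCV 4.12 (cv2) and the standard library are available. Lean on these libraries where they do the work, as an engineer would, in place of code of your own. Each camera call takes 0.05 s, during which the arm holds its last target. There are 200 camera calls.

### The job

Register the glass counting plate in the square corner of the stage: take the rubber-tipped rod from its stand and, touching the glass with nothing but the rod and only gently, push the plate back under the sprung clip until it presses against the back rail, then along that rail until it presses against the side rail as well. Leave the plate lying flat, square and touching both rails, hang the rod back upright in its stand with its collar resting on the rim, and let go. Do not disturb the black-capped bottle, timer, petri dish or tweezers beside it.

Things in the scene. Friction and masses are not known exactly. Their poses are not given: they have to be found in the camera images.
- stage: Dark steel stage fixed on the desk, a slab on rubber feet; flat top 13 mm above the desk. x points to the back rail (away from the robot at yaw 0), y to the side rail (left); origin at desk level. The top spans x -90 to +60, y -85 to +75 mm. Two aluminium rails form a square corner at back left, left open some mm where they would meet. With the plate home its centre is at x +9, y +17 mm.
- corner (a point): Inner corner of the stage at the level of its top, where the lines of the rail faces cross (stage x +35, y +55 mm); axes as the stage's. A plate pushed back meets the clip first: lifting it takes some 2 to 5 N, well before the rail. The clip then presses down with about 1.5 N, so the plate drags, and turns about the heel if pushed off its line.
- back_rail: Aluminium back rail, 112 mm long (y), 12 mm wide, 5 mm high, fixed on the stage. Its origin is the middle of its underside, its working face looks to the stage's -x, 6 mm in front of the origin. The white rectangle on the stage near the corner is a light window, flush with its top, over which the plate slides.
- side_rail: Aluminium side rail, 46 mm long (x), 12 mm wide, 5 mm high, fixed on the stage at the left. Its origin is the middle of its underside, its working face looks to the stage's -y, 6 mm from the origin.
- plate: Loose clear glass counting plate, 52 mm (x) by 76 mm (y) by 6 mm thick, about 60 g, with a ruled white grid in the middle and a white frosted band along its right-hand (-y) end. It lies flat on the stage, turned a little, some 10 to 50 mm short of the rails. Origin: centre of its underside; x towards its back edge, y towards its left edge. Home: back edge on the back rail, left edge on the side rail.
- plate_back_left (a point): The plate's back left lower corner (plate x +26, y +38 mm).
- plate_back_right (a point): The plate's back right lower corner (plate x +26, y -38 mm).
- plate_front_left (a point): The plate's front left lower corner (plate x -26, y +38 mm).
- rod: Loose white rod with a black rubber tip, 120 mm long, about 50 g, hanging upright in its stand. Origin: centre of the lower end; z up the rod. Rubber tip round, 12 mm across, z 0 to 30 mm; neck 9 mm across; round collar 30 mm across at z 44 to 50 mm; grip 14 mm square, z 50 to 120 mm, its flats facing the rod's x and y.
- stand: Grey plastic rod stand, fixed on the desk: foot 58 mm across, narrowing to a neck 29 mm across, 56 mm high, with a round bore 19 mm wide, open at the top. Origin: centre of its underside. With the rod home, its collar rests on the rim and the rod's origin lies 12 mm above the desk, on the stand's axis to within the play of the bore.
- can: Bystander: aluminium bottle with a black cap, 37 mm across, 104 mm high, standing. Origin: centre of its underside.
- timer: Bystander: white square bench timer, 64 x 64 x 19 mm, lying flat. Origin: centre of its underside.
- petri: Bystander: round petri dish with lid, 64 mm across, 11 mm high. Origin: centre of its underside.
- tweezers: Bystander: steel tweezers lying flat, 136 mm long (their y), 15 mm wide, 11 mm high. Origin: centre of the underside.
- clip (a joint): Sprung steel leaf clip, lift angle in rad, 0 at rest, 0.07 on the plate. Its bracket (21 mm high over the stage top) is behind the back rail at stage y +17 mm; the 12 mm wide leaf reaches forward over the rail. Heel 4 mm over the stage top at x +23 mm; nose turned up, to x +9 mm, 12 mm up.
- rod_tip (a point): Centre of the lower end of the rubber tip, moving with it. The tip bends at z 30 mm of the rod when pushed sideways: some 1 mm per 3 N at its end; it springs back.
- rod_grip (a point): A point on the axis of the rod's square grip, 76 mm above its lower end. Pinched between two flat fingers the rod can swivel about the line on which they close; a push along that line does not turn it.

How it is judged:
On the way, in this order (a step that is already met when the one before it is completed fails the run):
1. the plate has been pushed back under the clip and presses against the back rail (contact force between plate and back_rail above 1 N and x of plate in the frame of corner above -0.032 m), for 0.1 s.
2. the plate has been pushed along the rail and presses against the side rail (contact force between plate and side_rail above 1 N and y of plate in the frame of corner above -0.044 m and x of plate in the frame of corner above -0.032 m), for 0.1 s.
At the end, for the whole second after the job is handed in: The plate lies flat on the stage and at rest, its back edge within 1.5 mm of the back rail at both ends and its left edge within 1.5 mm of the side rail at both ends; the rod is back in its stand, upright (within 0.1 rad), collar on the rim (height within 3 mm), at rest and released (x of plate_back_left in the frame of corner between -0.0015 and 0.0015 m and y of plate_back_left in the frame of corner between -0.0015 and 0.0015 m and x of plate_back_right in the frame of corner between -0.0015 and 0.0015 m and y of plate_front_left in the frame of corner between -0.0015 and 0.0015 m and z of plate in the frame of corner between -0.0015 and 0.0015 m and angle between plate's own z axis and vertical below 0.03 rad and linear speed of plate below 0.005 m/s and horizontal distance between rod and stand below 0.006 m and z of rod in the frame of stand between 0.009 and 0.015 m and angle between rod's own z axis and vertical below 0.1 rad and linear speed of rod below 0.01 m/s); the robot touches nothing.
It fails at once if the glass is touched by the fingers or the arm (contact force between plate and the fingers above 0.3 N or contact force between plate and the arm above 0.3 N).
It fails at once if the glass is pushed roughly (over 25 N between rod and plate) (contact force between rod and plate above 25 N).
It fails at once if the plate is tipped up (over 0.25 rad) (angle between plate's own z axis and vertical above 0.25 rad).
It fails at once if the bottle, timer, petri dish or tweezers are disturbed (moved over 15 mm or tipped) (distance of any of can, timer, petri, tweezers from where it was at the start of the episode above 0.015 m or angle between any of can, timer, petri, tweezers's own z axis and vertical above 0.3 rad).
It also fails if it takes over 72 s, if anything falls off the work surface, if the arm or the gripper's body presses on something with over 40 N, if the wrist force passes 120 N, or if a joint passes its speed limit or range.

## Working session

There is one attempt and no reset: what is moved stays moved. The work goes in short steps, Python scripts to look and compute and a tool call to move; the robot and the scene stay as the last step left them, time stands still between calls to the robot, and variables do not carry over. Pictures are saved under pics/ and viewed, about 8 in all and at most 12, crops included, and the job is handed in when it is done.

Besides the shell and the picture viewer there is one more tool, called after "Emit:" as a command line: name --pt "numbers of a row" for each row, then --argument value for the rest. send_rows: Moves the arm, as the interface text tells. Its arguments: {"type":"object","properties":{"targets":{"type":"array"},"grip_force":{"type":"number"}},"required":["targets"]}

```bash
mkdir -p pics
cat > h.py <<'E'
import numpy as np, cv2
from workcell import arm
from scipy.spatial.transform import Rotation as R
def cam(n,save=None):
    p=arm.read_camera(n)
    if save: cv2.imwrite('pics/'+save,p['color'][:,:,::-1])
    return p
def ray(p,u,v,z):
    K=p['camera_matrix'];T=p['world_from_camera']
    d=T[:3,:3]@np.linalg.solve(K,[u,v,1]);o=T[:3,3]
    return o+d*(z-o[2])/d[2]
def proj(p,X):
    T=np.linalg.inv(p['world_from_camera']);c=T[:3,:3]@np.array(X)+T[:3,3]
    q=p['camera_matrix']@c;return q[:2]/q[2]
E
python3 - <<'E'
from h import *
np.set_printoptions(precision=4,suppress=True)
s=arm.read_state();print(s)
for n in('scene','top'):
    p=cam(n,n+'0.png');print(n,p['camera_matrix'].tolist(),p['world_from_camera'])
    for q in('stage','corner','back_rail','side_rail','plate','plate_back_left','plate_back_right','plate_front_left','rod','rod_grip','rod_tip','stand','can','timer','petri','tweezers'):
        r=arm.landmark_of(p,q);print(q,[(np.round(a['at'],4).tolist(),round(a['confidence'],2)) for a in r[:2]])
E
```

```text
{'t': 0.0, 'joint_positions': array([ 1.2465,  0.6159, -0.0126,  1.4249,  0.0081,  1.1034, -0.0404]), 'qvel': array([ 0.0003, -0.0007,  0.0003,  0.0016,  0.001 , -0.0007,  0.0013]), 'effort': array([  0.0002, -45.8936,   0.2092, -16.5745,  -0.061 ,   0.0205,
         0.0002]), 'eef_pos': array([ 0.1905, -0.6207,  0.2315]), 'orientation': array([ 2.0618,  0.312 , -2.0627]), 'force': array([-0.2638, -0.0665, -0.6923]), 'ft_torque': array([-0.0106, -0.0373, -0.0047]), 'finger_gap': 0.09309767259821225}
scene [[452.52856032698014, 0.0, 321.8859665152463], [0.0, 452.52856032698014, 242.76820736470364], [0.0, 0.0, 1.0]] [[-0.8226 -0.3644  0.4364  0.181 ]
 [-0.5686  0.5237 -0.6344  0.4683]
 [ 0.0026 -0.77   -0.638   0.6277]
 [ 0.      0.      0.      1.    ]]
stage [([0.5493, -0.001, -0.0012], 0.82), ([0.5932, -0.0086, 0.0116], 0.57)]
corner [([0.5915, 0.0554, 0.0112], 0.57)]
back_rail [([0.5931, -0.0095, 0.0127], 0.85)]
side_rail [([0.5586, 0.0579, 0.0111], 0.73), ([0.5759, 0.1769, -0.0008], 0.66)]
plate [([0.5291, -0.0094, 0.015], 0.68), ([0.546, -0.0524, 0.0166], 0.41)]
plate_back_left [
[... 842 characters left out ...]
, 0.76)]
back_rail [([0.5939, -0.0086, 0.0116], 0.91)]
side_rail [([0.5603, 0.0595, 0.0097], 0.53)]
plate [([0.5294, -0.0036, 0.0144], 0.71)]
plate_back_left [([0.5577, 0.0599, 0.0101], 0.74), ([0.5626, 0.0219, 0.014], 0.62)]
plate_back_right [([0.5397, -0.0522, 0.0119], 0.97)]
plate_front_left [([0.5075, 0.0345, 0.0137], 0.61)]
rod [([0.4665, -0.2714, 0.0123], 0.65)]
rod_grip [([0.4706, -0.2718, 0.0874], 0.84)]
rod_tip []
stand [([0.5914, -0.0081, 0.016], 0.33)]
can [([0.5691, 0.1748, -0.0001], 0.67)]
timer [([0.4621, 0.1374, 0.0015], 0.76), ([0.541, -0.051, 0.0099], 0.43)]
petri [([0.6831, -0.2185, -0.0002], 0.7), ([0.5857, 0.0497, 0.0178], 0.7)]
tweezers [([0.6706, 0.1455, 0.0025], 0.73)]
```

```bash
ls
```

```text
h.py
pics
```

View pics/top0.png

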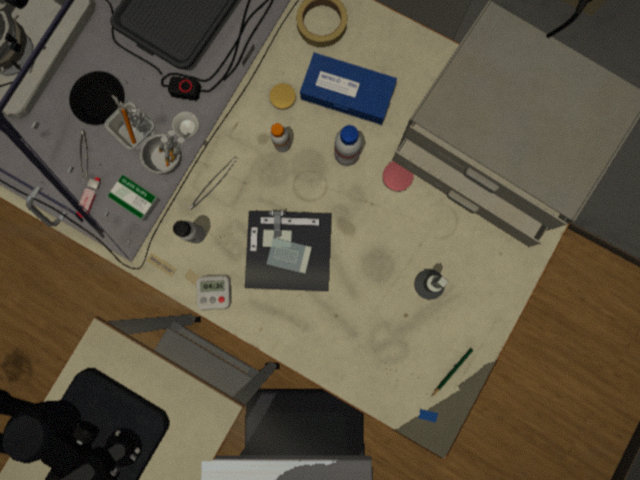

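View pics/scene0.png

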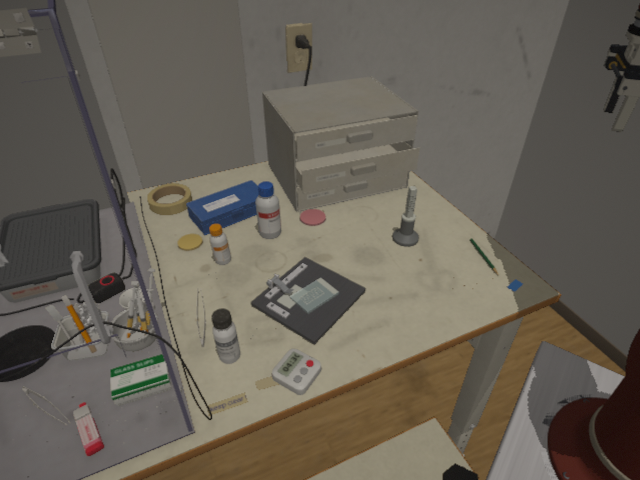

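Run:
```python
from h import *
np.set_printoptions(precision=4,suppress=True)
a=cv2.imread('pics/top0.png');b=cv2.imread('pics/scene0.png')
A=cv2.resize(a[200:300,235:345],None,fx=6,fy=6,interpolation=cv2.INTER_CUBIC)
B=cv2.resize(a[262:304,405:455],(140*2,118*2),interpolation=cv2.INTER_CUBIC)
A=cv2.convertScaleAbs(A,alpha=1.6,beta=10)
C=np.zeros((600,660,3),np.uint8);C[:]=A
cv2.imwrite('pics/c1.png',C)
B=cv2.resize(b[175:255,370:440],None,fx=6,fy=6,interpolation=cv2.INTER_CUBIC)
B2=cv2.resize(a[260:305,405:460],None,fx=6,fy=6,interpolation=cv2.INTER_CUBIC)
D=np.zeros((480,760,3),np.uint8);D[:,:420]=B;D[:270,425:755]=B2
cv2.imwrite('pics/c2.png',D)
s=arm.read_state();print(R.from_rotvec(s['orientation']).as_matrix())
```

```text
[[ 0.      0.2934 -0.956 ]
 [ 0.0001 -0.956  -0.2934]
 [-1.     -0.     -0.0001]]
```

View pics/c1.png

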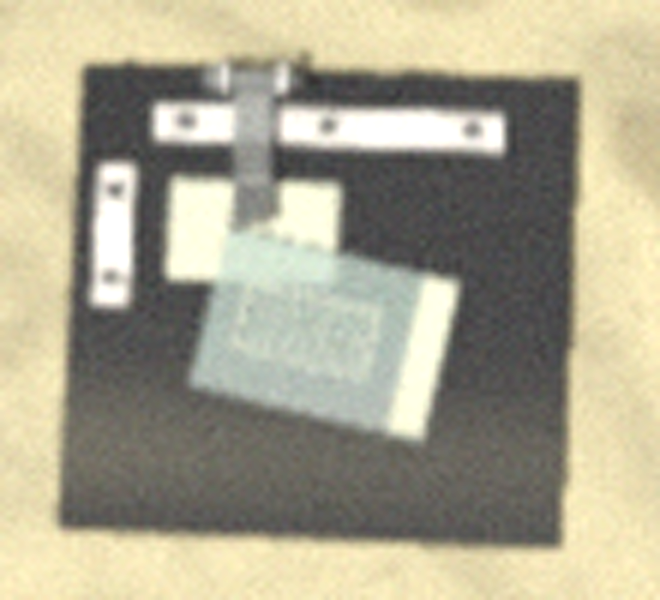

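View pics/c2.png

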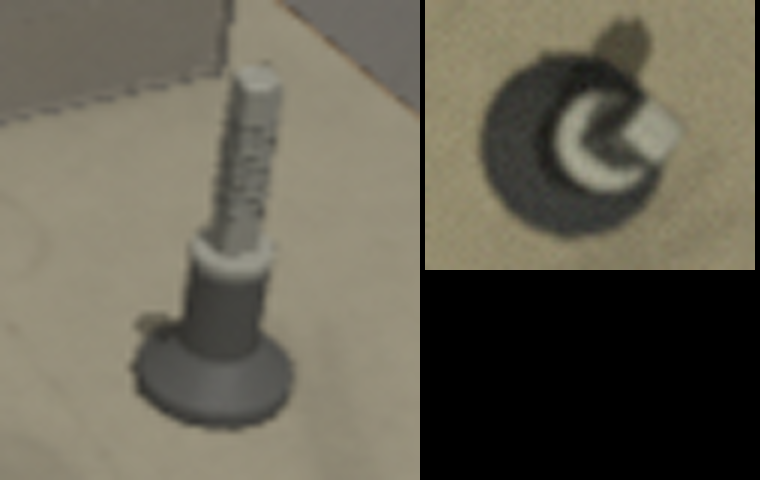

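Run:
```python
from h import *
np.set_printoptions(precision=4,suppress=True)
p=cam('top');q=cam('scene')
f=lambda c,z:ray(p,235+c[0]/6,200+c[1]/6,z)[:2]
print('stage',[f(c,.013) for c in((83,66),(580,77),(562,546),(60,526))])
P=np.array([f(c,.019) for c in((228,228),(460,278),(424,440),(190,387))])
print('plate BL BR FR FL',P,P.mean(0)); 
print('yaw',[np.degrees(np.arctan2(-(a-b)[0],(a-b)[1])) for a,b in((P[0],P[1]),(P[3],P[2]))],'w',np.linalg.norm(P[0]-P[1]),np.linalg.norm(P[0]-P[3]))
print('rail face',[f(c,.018) for c in((152,142),(503,155))],'side',[f(c,.018) for c in((135,162),(132,305))])
g=lambda c,z:ray(p,405+(c[0]-425)/6,260+c[1]/6,z)[:2]
print('rod top',g((652,130),.132),'collar',g((605,140),.062),'foot',g((571,146),.003))
print('rod scene top',ray(q,370+258/6,175+75/6,.132),'cab base',ray(q,303,201,0),ray(q,415,180,0))
print('cab top front R (top cam)',ray(p,535,240,.0),ray(p,567,222,.15),ray(p,412,122,.15))
```

```text
stage [array([0.6113, 0.0702]), array([ 0.6062, -0.0897]), array([ 0.4567, -0.0829]), array([0.4637, 0.0759])]
plate BL BR FR FL [[ 0.5576  0.0225]
 [ 0.5411 -0.0513]
 [ 0.49   -0.0398]
 [ 0.5071  0.0342]] [ 0.524  -0.0086]
yaw [np.float64(-12.617330556082043), np.float64(-13.057999108511178)] w 0.07556030999451167 0.05186467362141239
rail face [array([0.5856, 0.0471]), array([ 0.5805, -0.0651])] side [array([0.5792, 0.0525]), array([0.5334, 0.053 ])]
rod top [ 0.4688 -0.2739] collar [ 0.4684 -0.274 ] foot [ 0.4686 -0.2743]
rod scene top [ 0.4687 -0.2732  0.132 ] cab base [ 0.7394 -0.2613  0.    ] [ 0.5569 -0.5065  0.    ]
cab top front R (top cam) [ 0.5522 -0.4784  0.    ] [ 0.5648 -0.476   0.15  ] [ 0.738 -0.227  0.15 ]
```

Emit:
send_rows --pt "0.01 -0.042 -0.061 -5 60" --pt "0.02 -0.083 -0.123 -11 60" --pt "0.03 -0.125 -0.184 -16 60" --pt "0.03 -0.167 -0.245 -22 60" --pt "0.03 -0.208 -0.306 -27 60" --pt "0.03 -0.25 -0.368 -32 60" --pt "0.03 -0.25 -0.368 -32 60" --pt "0.03 -0.25 -0.368 -32 60" --pt "0.03 -0.25 -0.368 -32 60" --pt "0.03 -0.25 -0.368 -32 60" --pt "0.03 -0.25 -0.368 -32 60" --pt "0.03 -0.25 -0.368 -32 60"

```text
t: 3.0
eef_pos: [0.4682, -0.2759, 0.2026]
orientation: [1.713, 0.78, -1.716]
force: [-1.0, -1.3, -0.2]
finger_gap: 0.056
```

```bash
cat >> h.py <<'E'
np.set_printoptions(precision=4,suppress=True)
def st():
    s=arm.read_state();M=R.from_rotvec(s['orientation']).as_matrix()
    print('t',s['t'],'p',s['eef_pos'],'jaw deg',np.degrees(np.arctan2(M[1,1],M[0,1])),'F',s['force'],'gap',s['finger_gap'],'q7',s['joint_positions'][6],'tilt',np.degrees(np.arccos(-M[2,0])))
    return s,M
def to(x,y,z,jaw):
    s,M=st();d=M.T@(np.array([x,y,z])-s['eef_pos']);a=np.degrees(np.arctan2(M[1,1],M[0,1]))
    print('shift',d,'spin',-(jaw-a))
E
python3 -c "
from h import *
to(.4687,-.2738,.083,-41)
p=cam('top');print(arm.landmark_of(p,'rod_grip')[:1])
q=cam('scene','s1.png');print(arm.landmark_of(q,'rod_grip')[:1])
b=q['color'][:,:,::-1];cv2.imwrite('pics/c3.png',cv2.resize(b[140:260,340:460],None,fx=5,fy=5,interpolation=2))
"
```

```text
t 3.0 p [ 0.4682 -0.2759  0.2026] jaw deg -41.06740679954912 F [-1.0249 -1.2738 -0.242 ] gap 0.0560446926831289 q7 -0.33945464983489987 tilt 0.07650732661884516
shift [ 0.1196 -0.001  -0.0021] spin -0.06740679954911855
[{'at': [0.4699, -0.2722, 0.0884], 'confidence': 0.54}]
[{'at': [0.4714, -0.2725, 0.0903], 'confidence': 0.71}]
```

View pics/c3.png

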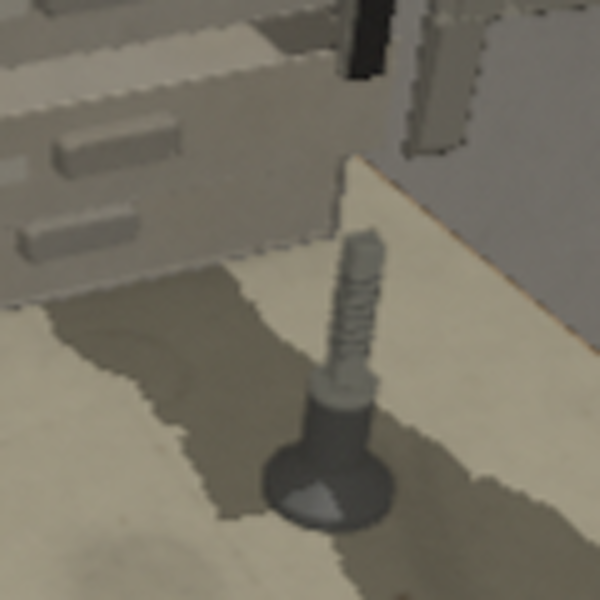

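Emit:
send_rows --pt "0.03 -0.001 -0.0025 0 50" --pt "0.06 -0.001 -0.0025 0 50" --pt "0.09 -0.001 -0.0025 0 50" --pt "0.11 -0.001 -0.0025 0 50" --pt "0.12 -0.001 -0.0025 0 50" --pt "0.12 -0.001 -0.0025 0 50" --pt "0.12 -0.001 -0.0025 0 30" --pt "0.12 -0.001 -0.0025 0 0" --pt "0.12 -0.001 -0.0025 0 0" --pt "0.12 -0.001 -0.0025 0 0" --pt "0.12 -0.001 -0.0025 0 0" --pt "0.12 -0.001 -0.0025 0 0" --pt "0.12 -0.001 -0.0025 0 0" --grip_force 40

```text
t: 4.5
eef_pos: [0.4704, -0.2721, 0.0832]
orientation: [1.713, 0.781, -1.712]
force: [-0.4, -0.2, 3.9]
finger_gap: 0.0139
```

```bash
python3 -c "
from h import *
st()"
```

```text
t 4.5 p [ 0.4704 -0.2721  0.0832] jaw deg -40.940878293612485 F [-0.3686 -0.2065  3.8834] gap 0.013862299366382289 q7 -0.38971386004391606 tilt 0.06034981662519681
```

Emit:
send_rows --pt "-0.02 0 0 0 0" --pt "-0.045 0 0 0 0" --pt "-0.07 0 0 0 0" --pt "-0.085 0 0 0 0" --pt "-0.085 0 0 0 0" --pt "-0.085 -0.02 -0.023 -4 0" --pt "-0.085 -0.04 -0.046 -9 0" --pt "-0.085 -0.062 -0.071 -14 0" --pt "-0.085 -0.083 -0.095 -19 0" --pt "-0.085 -0.104 -0.119 -24 0" --pt "-0.085 -0.125 -0.143 -29 0" --pt "-0.085 -0.145 -0.167 -34 0" --pt "-0.085 -0.165 -0.19 -39 0" --pt "-0.085 -0.165 -0.19 -39 0" --pt "-0.085 -0.165 -0.19 -39 0" --pt "-0.085 -0.165 -0.19 -39 0" --pt "-0.085 -0.165 -0.19 -39 0"

```text
t: 6.2
eef_pos: [0.4696, -0.0217, 0.1672]
orientation: [1.235, 1.192, -1.237]
force: [-0.5, 0.2, -1.0]
finger_gap: 0.0137
```

```bash
python3 -c "
from h import *
to(.472,-.0207,.0872,-2)
p=cam('top');q=cam('scene')
for r in (p,q):
  for n in('rod_tip','rod_grip','rod'): print(n,[(np.round(a['at'],4),round(a['confidence'],2)) for a in arm.landmark_of(r,n)[:2]])
b=q['color'][:,:,::-1];s=arm.read_state()['eef_pos'];u=proj(q,s-[0,0,.04]).astype(int);print(u)
a=p['color'][:,:,::-1];x=max(u[0]-60,0);y=max(u[1]-60,0)
cv2.imwrite('pics/c4.png',np.hstack([cv2.resize(b[y:y+120,x:x+120],(400,400),interpolation=2),cv2.resize(a[200:310,235:345],(400,400),interpolation=2)]))
"
```

```text
t 6.2 p [ 0.4696 -0.0217  0.1672] jaw deg -2.1029319089855023 F [-0.4923  0.192  -0.9566] gap 0.013677076914547667 q7 -0.3026937614391032 tilt 0.06530006829025851
shift [ 0.08    0.0024 -0.0011] spin -0.10293190898550231
rod_tip []
rod_grip []
rod []
rod_tip [(array([ 0.4644, -0.0215,  0.0933]), 0.51)]
rod_grip [(array([ 0.4718, -0.0239,  0.1742]), 0.55), (array([ 0.4672, -0.0277,  0.0995]), 0.46)]
rod [(array([ 0.4711, -0.2686, -0.0014]), 0.73), (array([ 0.4587,  0.1383, -0.0039]), 0.7)]
[345 257]
```

View pics/c4.png

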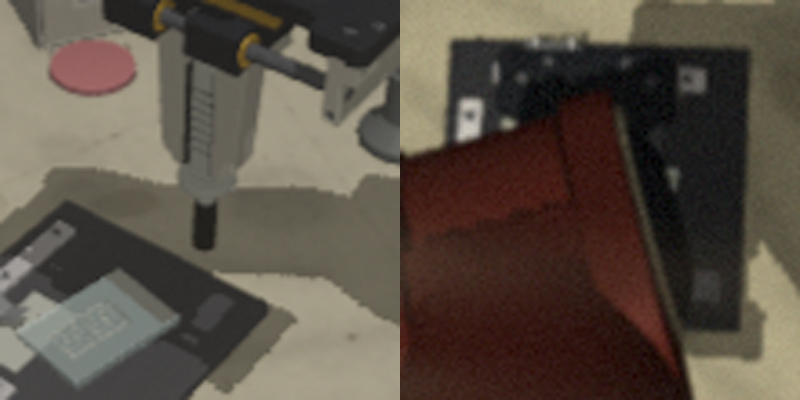

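```bash
cat >> h.py <<'E'
from scipy.optimize import minimize
def rect(x,y,a,z=.019,hx=.026,hy=.038):
    c=np.array([[hx,hy],[hx,-hy],[-hx,-hy],[-hx,hy]]);r=np.radians(a);M=np.array([[np.cos(r),-np.sin(r)],[np.sin(r),np.cos(r)]])
    return np.c_[c@M.T+[x,y],[z]*4]
def fit(q,g,hx=.026,hy=.038,sgn=1,z=.019,edges=(0,1,2,3),rng=(.008,.008,8)):
    I=cv2.GaussianBlur(cv2.cvtColor(q['color'],cv2.COLOR_RGB2GRAY).astype(np.float32),(0,0),.7)
    t=np.linspace(.06,.94,40)[:,None]
    def sc(p):
        i=rect(*p,z,hx-.0018,hy-.0018);o=rect(*p,z,hx+.0018,hy+.0018);s=0
        for k in edges:
            v=[]
            for c in(i,o):
                X=c[k]*(1-t)+c[(k+1)%4]*t;T=np.linalg.inv(q['world_from_camera']);Y=(X@T[:3,:3].T+T[:3,3])@q['camera_matrix'].T
                uv=(Y[:,:2]/Y[:,2:]).astype(np.float32)
                v.append(cv2.remap(I,uv[:,0].copy(),uv[:,1].copy(),cv2.INTER_LINEAR)[:,0])
            s+=np.clip(sgn*(v[0]-v[1]),-20,60).mean()
        return -s
    best=min((([sc([g[0]+dx,g[1]+dy,g[2]+da]),[g[0]+dx,g[1]+dy,g[2]+da]]) for dx in np.linspace(-1,1,9)*rng[0] for dy in np.linspace(-1,1,9)*rng[1] for da in np.linspace(-1,1,7)*rng[2]),key=lambda e:e[0])
    r=minimize(sc,best[1],method='Nelder-Mead',options=dict(initial_simplex=np.array(best[1])+np.array([[0,0,0],[.002,0,0],[0,.002,0],[0,0,2]])))
    return r.x,-r.fun
E
python3 - <<'E'
from h import *
q=cam('scene')
print('plate',fit(q,(.524,-.0086,-12)))
print('stage',fit(q,(.5345,-.0067,-2),.075,.08,-1,.013,rng=(.01,.01,3)))
print('tip',ray(q,346.5,271,.096))
E
```

```text
plate (array([  0.5248,  -0.0072, -15.308 ]), np.float64(109.10139465332031))
stage (array([ 0.5329,  0.0005, -2.3514]), np.float64(137.65576171875))
tip [ 0.4671 -0.0222  0.096 ]
```

Emit:
send_rows --pt "0.03 0 0 0 0" --pt "0.06 0 0 0 0" --pt "0.08 0 0 0 0" --pt "0.08 0 0 0 0" --pt "0.08 0.005 0 0 0" --pt "0.08 0.01 0 0 0" --pt "0.08 0.013 0 0 0" --pt "0.08 0.016 0 0 0" --pt "0.08 0.018 0 0 0" --pt "0.08 0.02 0 0 0" --pt "0.08 0.022 0 0 0" --pt "0.08 0.024 0 0 0" --pt "0.08 0.026 0 0 0" --pt "0.08 0.028 0 0 0" --pt "0.08 0.028 0 0 0"

```text
t: 8.15
eef_pos: [0.4983, -0.0211, 0.0877]
orientation: [1.234, 1.193, -1.234]
force: [0.7, 0.8, -0.2]
finger_gap: 0.014
```

```bash
cat > look.py <<'E'
import sys
from h import *
st();g=[float(v) for v in sys.argv[1:4]]
q=cam('scene');x,f=fit(q,g);c=rect(*x)
o=np.array([.5497,-.0022]);a=np.radians(-2);M=np.array([[np.cos(a),-np.sin(a)],[np.sin(a),np.cos(a)]])
S=((c[:,:2]-o)@M)*1e3
print('fit',x,f,'stage BL BR FR FL',S.round(1).tolist(),'ctr',S.mean(0).round(1))
for n in('plate_back_left','plate_back_right','plate_front_left','plate'):
    r=arm.landmark_of(q,n)[:1]
    print(n,[(((np.array(k['at'][:2])-o)@M*1e3).round(1),round(k['confidence'],2)) for k in r])
if len(sys.argv)>4: 
    b=q['color'][:,:,::-1].copy();cv2.imwrite('pics/'+sys.argv[4],cv2.resize(b[235:355,240:380],None,fx=5,fy=5,interpolation=2))
E
python3 look.py .53 -.008 -8
```

```text
t 8.15 p [ 0.4983 -0.0211  0.0877] jaw deg -1.9381849391412524 F [ 0.6946  0.7582 -0.2052] gap 0.014003094876177536 q7 -0.3715180204591636 tilt 0.034872967068596376
fit [ 0.532  -0.0048 -9.9163] 91.286865234375 stage BL BR FR FL [[13.4, 30.9], [3.0, -44.4], [-48.6, -37.2], [-38.1, 38.0]] ctr [-17.6  -3.2]
plate_back_left [(array([16.8, 26.8]), 0.85)]
plate_back_right [(array([  5.4, -45.5]), 0.95)]
plate_front_left [(array([-39.3,  35.5]), 0.73)]
plate [(array([-13.3,  -4.3]), 0.8)]
```

Emit:
send_rows --pt "0 -0.003 0 0 0" --pt "0 -0.006 0 0 0" --pt "0 -0.006 0.006 0 0" --pt "0 -0.006 0.01 0 0" --pt "0 -0.003 0.01 0 0" --pt "0 -0.001 0.01 0 0" --pt "0 0.001 0.01 0 0" --pt "0 0.003 0.01 0 0" --pt "0 0.005 0.01 0 0" --pt "0 0.007 0.01 0 0" --pt "0 0.008 0.01 0 0" --pt "0 0.008 0.01 0 0"

```text
t: 9.6
eef_pos: [0.5058, -0.0313, 0.0877]
orientation: [1.234, 1.193, -1.234]
force: [-0.1, 0.5, -0.1]
finger_gap: 0.0136
```

```bash
python3 look.py .535 -.005 -5 c5.png
```

```text
t 9.6 p [ 0.5058 -0.0313  0.0877] jaw deg -1.9308121304032773 F [-0.1338  0.4974 -0.1315] gap 0.013551706402098452 q7 -0.3493212477139119 tilt 0.0226120350019872
fit [ 0.5376 -0.0024 -3.2132] 111.45826721191406 stage BL BR FR FL [[14.7, 36.9], [13.1, -39.1], [-38.9, -38.0], [-37.3, 38.0]] ctr [-12.1  -0.6]
plate_back_left [(array([19.6, 32.9]), 0.57)]
plate_back_right [(array([ 12.6, -41.1]), 0.96)]
plate_front_left [(array([-36.8,  40.6]), 0.79)]
plate [(array([-9.6, -1.8]), 0.88)]
```

View pics/c5.png

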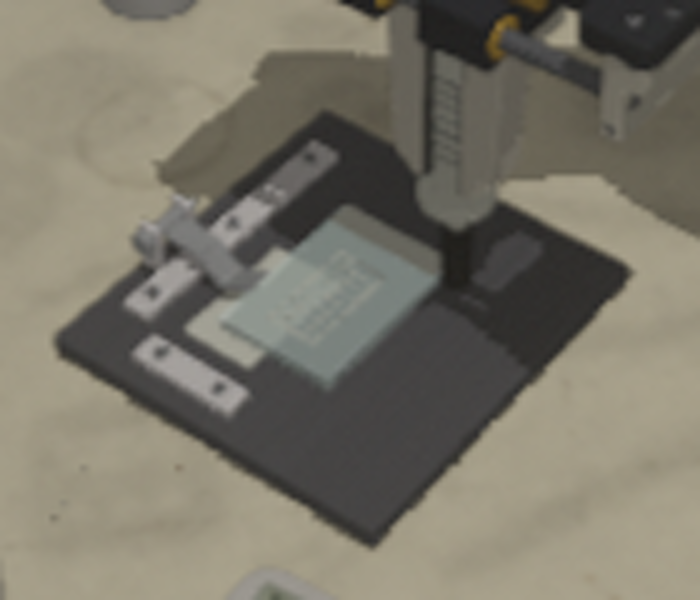

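Emit:
send_rows --pt "0 -0.004 0 0 0" --pt "0 -0.008 0 0 0" --pt "0 -0.008 -0.015 0 0" --pt "0 -0.008 -0.03 0 0" --pt "0 -0.008 -0.046 0 0" --pt "0 -0.004 -0.046 0 0" --pt "0 0 -0.046 0 0" --pt "0 0.002 -0.046 0 0" --pt "0 0.004 -0.046 0 0" --pt "0 0.006 -0.046 0 0" --pt "0 0.008 -0.046 0 0" --pt "0 0.01 -0.046 0 0" --pt "0 0.012 -0.046 0 0" --pt "0 0.014 -0.046 0 0" --pt "0 0.014 -0.046 0 0"

```text
t: 11.35
eef_pos: [0.5182, 0.014, 0.0872]
orientation: [1.23, 1.197, -1.239]
force: [-6.1, -0.6, 3.9]
finger_gap: 0.014
```

```bash
python3 look.py .552 -.003 -3
```

```text
t 11.35 p [0.5182 0.014  0.0872] jaw deg -1.9265070537849935 F [-6.0567 -0.5574  3.8928] gap 0.014025376440973276 q7 -0.4221426753709833 tilt 0.38088433814031775
fit [ 0.5434 -0.0042 -8.4872] 77.31201934814453 stage BL BR FR FL [[23.9, 32.6], [15.3, -43.0], [-36.4, -37.1], [-27.8, 38.4]] ctr [-6.2 -2.3]
plate_back_left [(array([25.1, 30.4]), 0.84)]
plate_back_right [(array([ 18.1, -42.1]), 0.83)]
plate_front_left [(array([-27.7,  37.8]), 0.78)]
plate [(array([-2.3, -3.2]), 0.79)]
```

Emit:
send_rows --pt "0 -0.004 0 0 0" --pt "0 -0.01 0 0 0" --pt "0 -0.012 0.015 0 0" --pt "0 -0.012 0.032 0 0" --pt "0 -0.008 0.032 0 0" --pt "0 -0.005 0.032 0 0" --pt "0 -0.003 0.032 0 0" --pt "0 -0.001 0.032 0 0" --pt "0 0.001 0.032 0 0" --pt "0 0.002 0.032 0 0" --pt "0 0.002 0.032 0 0"

```text
t: 12.7
eef_pos: [0.5187, -0.0178, 0.0872]
orientation: [1.229, 1.198, -1.24]
force: [-7.5, -1.6, 3.7]
finger_gap: 0.0136
```

```bash
python3 look.py .545 -.003 -3
```

```text
t 12.7 p [ 0.5187 -0.0178  0.0872] jaw deg -1.8831972291187877 F [-7.4601 -1.6166  3.7271] gap 0.013631058393385891 q7 -0.3660580346948717 tilt 0.4465914395577597
fit [ 0.5467  0.0095 -1.2979] 124.16569519042969 stage BL BR FR FL [[22.2, 49.9], [23.1, -26.1], [-28.9, -26.7], [-29.8, 49.3]] ctr [-3.4 11.6]
plate_back_left [(array([25.8, 32.7]), 0.83)]
plate_back_right [(array([ 24.4, -41.7]), 0.64)]
plate_front_left [(array([-28.8,  35.1]), 0.83)]
plate [(array([ 2.4, -4.2]), 0.93)]
```

Emit:
send_rows --pt "0 -0.004 0 0 0" --pt "0 -0.008 0 0 0" --pt "0 -0.008 -0.014 0 0" --pt "0 -0.008 -0.027 0 0" --pt "0 -0.004 -0.027 0 0" --pt "0 -0.001 -0.027 0 0" --pt "0 0.001 -0.027 0 0" --pt "0 0.003 -0.027 0 0" --pt "0 0.005 -0.027 0 0" --pt "0 0.006 -0.027 0 0" --pt "0 0.007 -0.027 0 0" --pt "0 0.007 -0.027 0 0"

```text
t: 14.15
eef_pos: [0.529, 0.0095, 0.0874]
orientation: [1.233, 1.195, -1.235]
force: [-5.0, 2.6, -0.6]
finger_gap: 0.0138
```

```bash
sed -i 's/x,f=fit(q,g)/x,f=fit(q,g,rng=(.006,.004,6))/' look.py; python3 look.py .555 -.003 -3
```

```text
t 14.15 p [0.529  0.0095 0.0874] jaw deg -1.9130761227958877 F [-5.0262  2.5972 -0.6064] gap 0.013846206431215806 q7 -0.40823828427852615 tilt 0.1253304713723897
fit [ 0.5576 -0.0057  1.1375] 59.10150146484375 stage BL BR FR FL [[31.9, 36.2], [36.1, -39.7], [-15.8, -42.6], [-20.0, 33.3]] ctr [ 8.  -3.2]
plate_back_left [(array([36.9, 32.1]), 0.66)]
plate_back_right [(array([ 36.1, -40.5]), 0.81)]
plate_front_left [(array([113.4, 148.6]), 0.67)]
plate [(array([11.3, -2.8]), 0.77)]
```

Emit:
send_rows --pt "0 0.001 0 0 0" --pt "0 0.002 0 0 0" --pt "0 0.003 0 0 0" --pt "0 0.003 0 0 0" --pt "0 0.003 0 0 0" --pt "0 0.003 0 0 0"

```text
t: 15.0
eef_pos: [0.5316, 0.0098, 0.0874]
orientation: [1.233, 1.196, -1.235]
force: [-5.4, 2.4, -1.1]
finger_gap: 0.0137
```

```bash
python3 look.py .559 -.003 -2 c6.png
```

```text
t 15.0 p [0.5316 0.0098 0.0874] jaw deg -1.8861125577501923 F [-5.3625  2.4352 -1.0796] gap 0.013686480571918205 q7 -0.4063899310216072 tilt 0.17008317523532038
fit [ 0.5591 -0.0054 -2.2021] 62.121742248535156 stage BL BR FR FL [[35.6, 35.1], [35.4, -40.9], [-16.6, -40.8], [-16.4, 35.2]] ctr [ 9.5 -2.8]
plate_back_left [(array([41. , 32.5]), 0.85)]
plate_back_right [(array([ 35.5, -43.7]), 0.91)]
plate_front_left [(array([-13.3,  37.1]), 0.93)]
plate [(array([15.7, -3.7]), 0.98)]
```

View pics/c6.png

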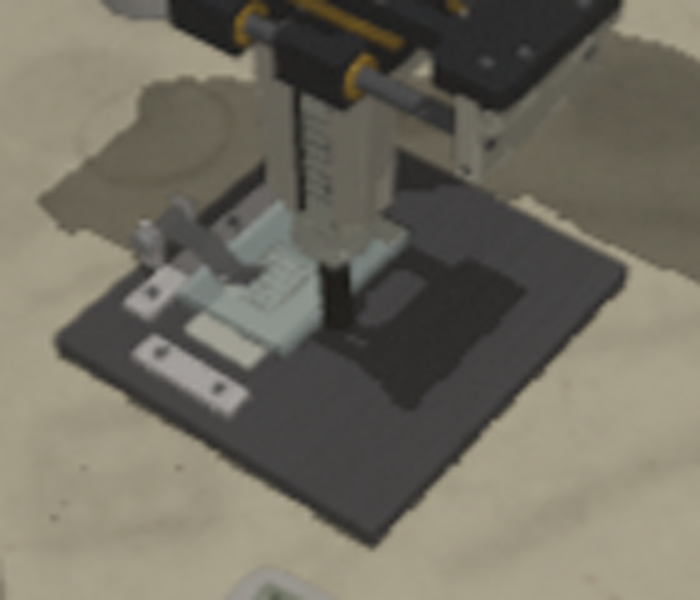

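Emit:
send_rows --pt "0 0.001 0 0 0" --pt "0 0.002 0 0 0" --pt "0 0.003 0 0 0" --pt "0 0.003 0 0 0" --pt "0 0.003 0 0 0" --pt "0 0.003 0 0 0"

```text
t: 15.85
eef_pos: [0.5328, 0.0099, 0.0869]
orientation: [1.231, 1.199, -1.238]
force: [-7.1, 4.4, -0.4]
finger_gap: 0.014
```

```bash
python3 look.py .559 -.003 -2
```

```text
t 15.85 p [0.5328 0.0099 0.0869] jaw deg -1.8792416490476684 F [-7.1104  4.4429 -0.4201] gap 0.013982484456735552 q7 -0.40456739269195396 tilt 0.38697236243818545
fit [ 0.5592 -0.0053 -2.6773] 58.44956588745117 stage BL BR FR FL [[36.0, 34.9], [35.1, -41.0], [-16.9, -40.4], [-16.0, 35.6]] ctr [ 9.6 -2.7]
plate_back_left [(array([38.4, 34. ]), 0.8)]
plate_back_right [(array([ 35.6, -41.3]), 0.7)]
plate_front_left [(array([-14.1,  35.1]), 0.57)]
plate [(array([13.7, -4.8]), 0.89)]
```

Emit:
send_rows --pt "0 0.001 0 0 0" --pt "0 0.002 0 0 0" --pt "0 0.003 0 0 0" --pt "0 0.003 0 0 0" --pt "0 0.003 0 0 0"

```text
t: 16.6
eef_pos: [0.5338, 0.0098, 0.0864]
orientation: [1.228, 1.202, -1.241]
force: [-9.7, 3.8, -0.9]
finger_gap: 0.0139
```

```bash
python3 look.py .559 -.003 -2
```

```text
t 16.6 p [0.5338 0.0098 0.0864] jaw deg -1.8746729293382967 F [-9.7129  3.8381 -0.9021] gap 0.013891533600590027 q7 -0.40276429606146297 tilt 0.6316331976613384
fit [ 0.5592 -0.0051 -3.4959] 56.9280891418457 stage BL BR FR FL [[36.5, 34.7], [34.5, -41.3], [-17.4, -39.9], [-15.5, 36.1]] ctr [ 9.5 -2.6]
plate_back_left [(array([39.7, 32.5]), 0.83)]
plate_back_right [(array([ 36.5, -42.8]), 0.68)]
plate_front_left []
plate [(array([12.1, -2.4]), 0.78)]
```

Emit:
send_rows --pt "0 -0.006 0 0 0" --pt "0 -0.015 0 0 0" --pt "0 -0.025 0 0 0" --pt "-0.02 -0.03 0 8 0" --pt "-0.04 -0.03 0.01 16 0" --pt "-0.04 -0.03 0.03 24 0" --pt "-0.04 -0.03 0.05 32 0" --pt "-0.04 -0.02 0.071 40 0" --pt "-0.04 -0.01 0.071 48 0" --pt "-0.04 0 0.071 56 0" --pt "-0.04 0.012 0.071 64 0" --pt "-0.04 0.024 0.071 72 0" --pt "-0.04 0.024 0.071 80 0" --pt "-0.04 0.024 0.071 88 0" --pt "-0.04 0.024 0.071 90 0" --pt "-0.04 0.024 0.071 90 0"

```text
t: 18.45
eef_pos: [0.5612, -0.0637, 0.1283]
orientation: [-2.208, 0.036, 2.203]
force: [0.8, -0.2, -0.6]
finger_gap: 0.0136
```

```bash
python3 look.py .559 -.003 -2;python3 -c "
from h import *
to(.5596,-.0626,.087,-92)"
```

```text
t 18.45 p [ 0.5612 -0.0637  0.1283] jaw deg -91.83035609935466 F [ 0.757  -0.1782 -0.6154] gap 0.013561569496665298 q7 -1.445697010958726 tilt 0.1484490631199277
fit [ 0.5588 -0.0047 -2.2442] 108.50518035888672 stage BL BR FR FL [[35.4, 35.7], [35.0, -40.3], [-17.0, -40.1], [-16.6, 35.9]] ctr [ 9.2 -2.2]
plate_back_left [(array([39.5, 31.4]), 0.97)]
plate_back_right [(array([ 34.7, -44.1]), 0.75)]
plate_front_left [(array([-15.2,  37.9]), 0.8)]
plate [(array([13.6, -4.3]), 0.93)]
t 18.7 p [ 0.5606 -0.0634  0.1279] jaw deg -91.89320480180254 F [ 1.0165 -0.6831 -1.0583] gap 0.013506900626064041 q7 -1.446342460945658 tilt 0.03921036389207431
shift [ 0.0409 -0.0008  0.0011] spin 0.1067951981974602
```

Emit:
send_rows --pt "0.02 0 0 0 0" --pt "0.041 0 0 0 0" --pt "0.041 0 0 0 0" --pt "0.041 -0.005 0 0 0" --pt "0.041 -0.01 0 0 0" --pt "0.041 -0.013 0 0 0" --pt "0.041 -0.015 0 0 0" --pt "0.041 -0.017 0 0 0" --pt "0.041 -0.019 0 0 0" --pt "0.041 -0.021 0 0 0" --pt "0.041 -0.023 0 0 0" --pt "0.041 -0.025 0 0 0" --pt "0.041 -0.025 0 0 0"

```text
t: 20.0
eef_pos: [0.5613, -0.0379, 0.0867]
orientation: [-2.204, 0.036, 2.205]
force: [-0.2, -2.8, 0.2]
finger_gap: 0.0141
```

```bash
python3 look.py .559 .005 -2
```

```text
t 20.0 p [ 0.5613 -0.0379  0.0867] jaw deg -91.90547568211198 F [-0.2259 -2.8221  0.1758] gap 0.014051084025079007 q7 -1.4798153571184753 tilt 0.013247177924207926
fit [ 0.5595  0.0056 -3.4956] 113.85216522216797 stage BL BR FR FL [[36.5, 45.4], [34.5, -30.5], [-17.5, -29.2], [-15.5, 46.8]] ctr [9.5 8.1]
plate_back_left [(array([38.2, 40.5]), 0.93)]
plate_back_right [(array([ 34.7, -29.1]), 0.79)]
plate_front_left [(array([-97.8, 133.4]), 0.59)]
plate [(array([15.9,  5.6]), 0.73)]
```

Emit:
send_rows --pt "0 -0.002 0 0 0" --pt "0 -0.004 0 0 0" --pt "0 -0.006 0 0 0" --pt "0 -0.007 0 0 0" --pt "0 -0.008 0 0 0" --pt "0 -0.009 0 0 0" --pt "0 -0.01 0 0 0" --pt "0 -0.011 0 0 0" --pt "0 -0.012 0 0 0" --pt "0 -0.012 0 0 0" --pt "0 -0.012 0 0 0"

```text
t: 21.35
eef_pos: [0.5617, -0.0266, 0.0867]
orientation: [-2.205, 0.038, 2.204]
force: [-0.1, -3.4, 1.2]
finger_gap: 0.0138
```

```bash
python3 look.py .559 .0145 -2
```

```text
t 21.35 p [ 0.5617 -0.0266  0.0867] jaw deg -91.95178316155987 F [-0.147  -3.4064  1.2165] gap 0.013753639852507734 q7 -1.4989873623693957 tilt 0.0203007225806053
fit [ 0.5603  0.0151 -3.9206] 88.07752990722656 stage BL BR FR FL [[37.2, 54.7], [34.7, -21.2], [-17.3, -19.5], [-14.7, 56.5]] ctr [10.  17.6]
plate_back_left [(array([40.1, 54.1]), 0.74)]
plate_back_right [(array([ 34. , -20.3]), 0.77)]
plate_front_left [(array([-14.2,  56.6]), 0.74)]
plate [(array([14.2, 17. ]), 0.77)]
```

Nearly there; force is not yet rising, so press a little further.

Emit:
send_rows --pt "0 -0.001 0 0 0" --pt "0 -0.002 0 0 0" --pt "0 -0.003 0 0 0" --pt "0 -0.004 0 0 0" --pt "0 -0.004 0 0 0" --pt "0 -0.004 0 0 0"

```text
t: 22.2
eef_pos: [0.5618, -0.0249, 0.0868]
orientation: [-2.206, 0.042, 2.205]
force: [-1.1, -6.4, 1.7]
finger_gap: 0.0137
```

```bash
python3 look.py .559 .0145 -2
```

```text
t 22.2 p [ 0.5618 -0.0249  0.0868] jaw deg -92.01832866465195 F [-1.0559 -6.3882  1.7027] gap 0.013737689383499018 q7 -1.5054847540761007 tilt 0.18800761820629544
fit [ 0.5603  0.0153 -4.013 ] 88.21871185302734 stage BL BR FR FL [[37.3, 54.9], [34.7, -21.0], [-17.3, -19.2], [-14.6, 56.7]] ctr [10.  17.8]
plate_back_left [(array([ 18.9, 178.9]), 0.73)]
plate_back_right [(array([ 33.3, -20. ]), 0.81)]
plate_front_left [(array([-14.1,  57.9]), 0.56)]
plate [(array([10.7, 16. ]), 0.55)]
```

Emit:
send_rows --pt "0 0.005 0 0 0" --pt "0 0.012 0 0 0" --pt "0 0.02 0 0 0" --pt "-0.025 0.02 0 -8 0" --pt "-0.04 0.02 0.01 -16 0" --pt "-0.04 0.02 0.03 -24 0" --pt "-0.04 0.01 0.045 -32 0" --pt "-0.04 0 0.055 -40 0" --pt "-0.04 -0.01 0.055 -48 0" --pt "-0.04 -0.017 0.055 -56 0" --pt "-0.04 -0.017 0.055 -64 0" --pt "-0.04 -0.017 0.055 -72 0" --pt "-0.04 -0.017 0.055 -80 0" --pt "-0.04 -0.017 0.055 -88 0" --pt "-0.04 -0.017 0.055 -90 0" --pt "-0.04 -0.017 0.055 -90 0" --pt "-0.02 -0.017 0.055 -90 0" --pt "0 -0.017 0.055 -90 0" --pt "0 -0.017 0.055 -90 0"

```text
t: 24.35
eef_pos: [0.5066, -0.0032, 0.0854]
orientation: [1.234, 1.195, -1.237]
force: [-0.8, 0.1, -0.9]
finger_gap: 0.0136
```

```bash
python3 look.py .559 .0145 -2 c7.png
```

```text
t 24.35 p [ 0.5066 -0.0032  0.0854] jaw deg -2.0176288722576365 F [-0.8071  0.1425 -0.9318] gap 0.013551739304969626 q7 -0.3996528550419439 tilt 0.16964042664927084
fit [ 0.5608  0.0163 -7.6046] 58.64777755737305 stage BL BR FR FL [[40.0, 54.2], [32.6, -21.5], [-19.2, -16.4], [-11.7, 59.2]] ctr [10.4 18.9]
plate_back_left [(array([37.7, 53.9]), 0.94)]
plate_back_right [(array([-41.2,  -2.6]), 0.64)]
plate_front_left [(array([-13.7,  58.2]), 0.67)]
plate [(array([ -71.7, -271. ]), 0.42)]
```

View pics/c7.png

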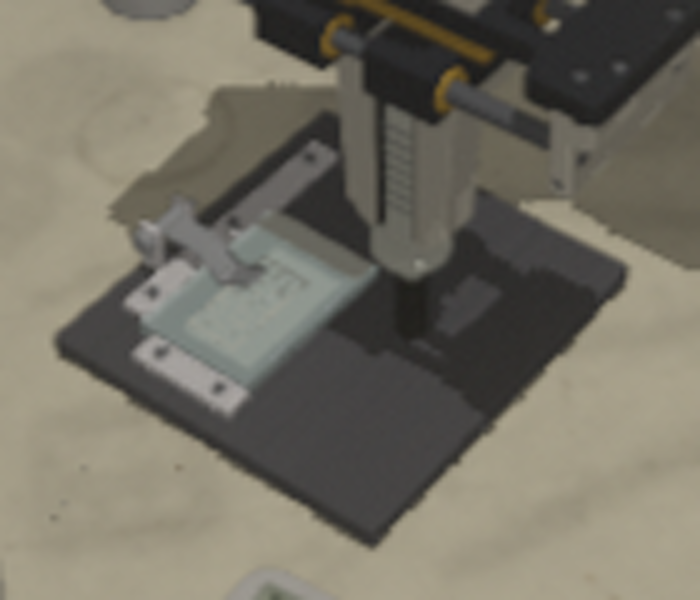

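Emit:
send_rows --pt "-0.0015 0.005 0 0 0" --pt "-0.0015 0.01 0 0 0" --pt "-0.0015 0.014 0 0 0" --pt "-0.0015 0.017 0 0 0" --pt "-0.0015 0.019 0 0 0" --pt "-0.0015 0.021 0 0 0" --pt "-0.0015 0.022 0 0 0" --pt "-0.0015 0.023 0 0 0" --pt "-0.0015 0.024 0 0 0" --pt "-0.0015 0.024 0 0 0" --pt "-0.0015 0.024 0 0 0"

```text
t: 25.7
eef_pos: [0.5305, -0.0044, 0.088]
orientation: [1.233, 1.194, -1.236]
force: [-2.7, 0.9, 0.9]
finger_gap: 0.0138
```

```bash
python3 -c "
from h import *
st()"
```

```text
t 25.7 p [ 0.5305 -0.0044  0.088 ] jaw deg -1.9351841072485763 F [-2.701   0.8673  0.8776] gap 0.013787504828927166 q7 -0.38339377233007155 tilt 0.11562023215731897
```

Emit:
send_rows --pt "0 0.001 0 0 0" --pt "0 0.002 0 0 0" --pt "0 0.003 0 0 0" --pt "0 0.004 0 0 0" --pt "0 0.005 0 0 0" --pt "0 0.005 0 0 0" --pt "0 0.005 0 0 0"

```text
t: 26.4
eef_pos: [0.5329, -0.0045, 0.0877]
orientation: [1.229, 1.198, -1.24]
force: [-6.9, 0.4, 4.9]
finger_gap: 0.0137
```

```bash
python3 look.py .559 .0145 -2
```

```text
t 26.4 p [ 0.5329 -0.0045  0.0877] jaw deg -1.933335306499069 F [-6.9058  0.3918  4.9461] gap 0.013745765100496098 q7 -0.3805085217346645 tilt 0.4617412145143112
fit [ 0.5622  0.0196 -7.212 ] 54.913673400878906 stage BL BR FR FL [[41.1, 57.7], [34.2, -18.0], [-17.6, -13.3], [-10.7, 62.4]] ctr [11.7 22.2]
plate_back_left [(array([37.8, 53.1]), 0.66)]
plate_back_right [(array([ 32.9, -24.3]), 0.77)]
plate_front_left [(array([-17.8,  60.9]), 0.86)]
plate [(array([ 15.6, 181.1]), 0.74)]
```

Emit:
send_rows --pt "0 -0.006 0 0 0" --pt "0 -0.015 0 0 0" --pt "0 -0.025 0 0 0" --pt "-0.02 -0.03 0 8 0" --pt "-0.04 -0.03 0.01 16 0" --pt "-0.04 -0.03 0.03 24 0" --pt "-0.04 -0.02 0.043 32 0" --pt "-0.04 -0.01 0.043 40 0" --pt "-0.04 0 0.043 48 0" --pt "-0.04 0.014 0.043 56 0" --pt "-0.04 0.027 0.043 64 0" --pt "-0.04 0.027 0.043 72 0" --pt "-0.04 0.027 0.043 80 0" --pt "-0.04 0.027 0.043 88 0" --pt "-0.04 0.027 0.043 90 0" --pt "-0.04 0.027 0.043 90 0" --pt "-0.02 0.027 0.043 90 0" --pt "0 0.027 0.043 90 0" --pt "0 0.027 0.043 90 0"

```text
t: 28.55
eef_pos: [0.5602, -0.0481, 0.0861]
orientation: [-2.2, 0.034, 2.21]
force: [-0.0, -1.1, -1.2]
finger_gap: 0.0136
```

```bash
python3 look.py .559 .0145 -2
```

```text
t 28.55 p [ 0.5602 -0.0481  0.0861] jaw deg -91.81920592558018 F [-0.0051 -1.1209 -1.2186] gap 0.013618270343803028 q7 -1.464250487518278 tilt 0.27603990562121994
fit [ 0.5609  0.0152 -4.9478] 81.93431854248047 stage BL BR FR FL [[38.5, 54.4], [34.6, -21.5], [-17.3, -18.8], [-13.4, 57.1]] ctr [10.6 17.8]
plate_back_left [(array([39.3, 56.8]), 0.78)]
plate_back_right [(array([ 35.6, -17.8]), 0.66)]
plate_front_left [(array([-16.2,  55.4]), 0.61)]
plate [(array([15.6, 15.9]), 0.82)]
```

Emit:
send_rows --pt "0 -0.005 0 0 0" --pt "0 -0.01 0 0 0" --pt "0 -0.014 0 0 0" --pt "0 -0.017 0 0 0" --pt "0 -0.019 0 0 0" --pt "0 -0.021 0 0 0" --pt "0 -0.022 0 0 0" --pt "0 -0.023 0 0 0" --pt "0 -0.024 0 0 0" --pt "0 -0.025 0 0 0" --pt "0 -0.025 0 0 0" --pt "0 -0.025 0 0 0"

```text
t: 30.0
eef_pos: [0.5629, -0.0249, 0.0884]
orientation: [-2.205, 0.04, 2.204]
force: [-1.1, -5.7, 1.5]
finger_gap: 0.014
```

```bash
python3 look.py .559 .0145 -2 c8.png
```

```text
t 30.0 p [ 0.5629 -0.0249  0.0884] jaw deg -91.99393254307898 F [-1.1317 -5.6775  1.487 ] gap 0.014009071682521045 q7 -1.5057829186927896 tilt 0.10316394230335543
fit [ 0.5607  0.0157 -3.1326] 85.1954345703125 stage BL BR FR FL [[37.1, 55.8], [35.6, -20.2], [-16.4, -19.2], [-14.9, 56.8]] ctr [10.4 18.3]
plate_back_left [(array([43.7, 52.9]), 0.93)]
plate_back_right [(array([ 38.3, -20.9]), 0.95)]
plate_front_left [(array([-15.4,  59.1]), 0.87)]
plate [(array([15.1, 15.6]), 0.65)]
```

Emit:
send_rows --pt "0 -0.001 0 0 0" --pt "0 -0.002 0 0 0" --pt "0 -0.003 0 0 0" --pt "0 -0.003 0 0 0" --pt "0 -0.003 0 0 0" --pt "0 0.002 0 0 0" --pt "0 0.008 0 0 0" --pt "0 0.02 0 0 0" --pt "-0.02 0.03 0 -5 0" --pt "-0.05 0.05 0 -12 0" --pt "-0.08 0.08 0 -20 0" --pt "-0.08 0.11 0.01 -27 0" --pt "-0.08 0.14 0.02 -34 0" --pt "-0.08 0.17 0.035 -41 0" --pt "-0.08 0.2 0.05 -48 0" --pt "-0.08 0.22 0.065 -51 0" --pt "-0.08 0.235 0.075 -51 0" --pt "-0.08 0.235 0.08 -51 0" --pt "-0.08 0.235 0.08 -51 0"

```text
t: 32.15
eef_pos: [0.4745, -0.2546, 0.168]
orientation: [1.714, 0.783, -1.713]
force: [0.5, -0.1, -1.5]
finger_gap: 0.014
```

Run:
```python
from h import *
to(.4704,-.2721,.168,-40.95)
p=cam('top');b=p['color'][:,:,::-1];A=cv2.resize(b[205:265,235:335],None,fx=7.5,fy=7.5,interpolation=2)
cv2.imwrite('pics/c9.png',cv2.convertScaleAbs(A,alpha=1.5,beta=10))
x,f=fit(p,(.559,.0145,-2),edges=(1,2));print(x,f)
for n in('plate_back_left','plate_back_right','plate_front_left','corner'):
    print(n,[(np.round(k['at'],4),k['confidence']) for k in arm.landmark_of(p,n)[:1]])
```

```text
t 32.15 p [ 0.4745 -0.2546  0.168 ] jaw deg -40.96176613902582 F [ 0.5384 -0.0734 -1.4793] gap 0.014015690655769965 q7 -0.3736258300864839 tilt 0.10363351846146678
shift [0.     0.0083 0.0159] spin -0.011766139025816358
[ 0.5596  0.0155 -2.4995] 110.26307678222656
plate_back_left [(array([0.5904, 0.0517, 0.0136]), 0.96)]
plate_back_right [(array([ 0.5857, -0.0248,  0.0088]), 0.66)]
plate_front_left [(array([0.5379, 0.0556, 0.0164]), 0.62)]
corner [(array([0.5865, 0.0505, 0.0139]), 0.97)]
```

View pics/c9.png

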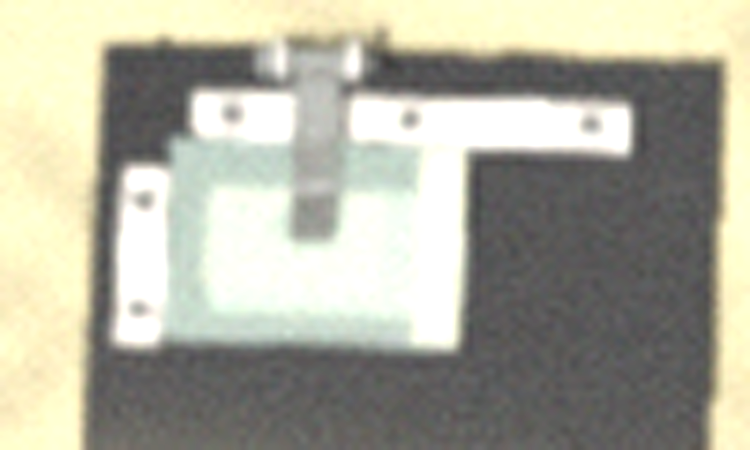

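Emit:
send_rows --pt "0 0.008 0.016 0 0" --pt "0 0.0083 0.0159 0 0" --pt "0 0.0083 0.0159 0 0" --pt "0 0.0083 0.0159 0 0" --pt "0.015 0.0083 0.0159 0 0" --pt "0.03 0.0083 0.0159 0 0" --pt "0.04 0.0083 0.0159 0 0" --pt "0.04 0.0083 0.0159 0 0"

```text
t: 33.2
eef_pos: [0.4701, -0.2718, 0.1269]
orientation: [1.712, 0.786, -1.715]
force: [0.5, -0.0, 0.3]
finger_gap: 0.0139
```

```bash
python3 -c "
from h import *
to(.4704,-.2721,.0835,-40.95)"
```

```text
t 33.2 p [ 0.4701 -0.2718  0.1269] jaw deg -40.87767215133782 F [ 0.5021 -0.0113  0.3215] gap 0.013851971269274796 q7 -0.3543407195788922 tilt 0.1909516521606889
shift [0.0434 0.0005 0.    ] spin 0.07232784866218367
```

Tip is about at the rim (0.0557), in free air so far; lower slowly.

Emit:
send_rows --pt "0.005 0 0 0 0" --pt "0.012 0 0 0 0" --pt "0.022 0 0 0 0" --pt "0.032 0 0 0 0" --pt "0.038 0 0 0 0" --pt "0.042 0 0 0 0" --pt "0.043 0 0 0 0" --pt "0.043 0 0 0 0"

```text
t: 34.0
eef_pos: [0.4708, -0.2729, 0.0851]
orientation: [1.713, 0.782, -1.713]
force: [0.6, 0.6, -0.9]
finger_gap: 0.0134
```

```bash
python3 -c "
from h import *
to(.4704,-.2721,.0835,-40.95)"
```

```text
t 34.0 p [ 0.4708 -0.2729  0.0851] jaw deg -40.93493452980763 F [ 0.5733  0.6191 -0.8979] gap 0.01341672883696333 q7 -0.36862395300900314 tilt 0.006509178905361939
shift [ 0.0016 -0.0009 -0.0003] spin 0.015065470192375585
```

Emit:
send_rows --pt "0.001 0 0 0 0" --pt "0.0015 0 0 0 0" --pt "0.0015 0 0 0 0" --pt "0.0015 0 0 0 20" --pt "0.0015 0 0 0 30" --pt "0.0015 0 0 0 50" --pt "0.0015 0 0 0 50" --pt "0.0015 0 0 0 50" --pt "-0.02 0 0 0 50" --pt "-0.05 0 0 0 50" --pt "-0.09 0 0 0 50" --pt "-0.13 0 0 0 50" --pt "-0.15 0 0 0 50" --pt "-0.15 0 0 0 50" --pt "-0.15 0 0 0 50"

```text
t: 35.5
eef_pos: [0.4704, -0.2728, 0.2348]
orientation: [1.713, 0.782, -1.713]
force: [0.1, 0.4, 0.5]
finger_gap: 0.0467
```

Run:
```python
from h import *
st();q=cam('scene');p=cam('top')
for n in('rod_grip','rod','stand'):print(n,[(np.round(k['at'],4),round(k['confidence'],2)) for k in arm.landmark_of(q,n)[:1]])
x,f=fit(p,(.559,.0145,-2),edges=(1,2));print('plate',x,f)
b=q['color'][:,:,::-1];a=p['color'][:,:,::-1]
cv2.imwrite('pics/c10.png',np.hstack([cv2.resize(b[160:260,350:450],(400,400),interpolation=2),cv2.resize(b[255:345,270:360],(400,400),interpolation=2)]))
```

```text
t 35.5 p [ 0.4704 -0.2728  0.2348] jaw deg -40.93382555081147 F [0.0714 0.3508 0.5309] gap 0.04668275084323159 q7 -0.3220268506375072 tilt 0.02710863591051393
rod_grip [(array([ 0.4704, -0.2756,  0.0892]), 0.59)]
rod [(array([ 0.4735, -0.2697,  0.0892]), 0.65)]
stand [(array([ 0.5729,  0.1738, -0.0001]), 0.62)]
plate [ 0.5595  0.0157 -2.6791] 109.09024047851562
```

View pics/c10.png

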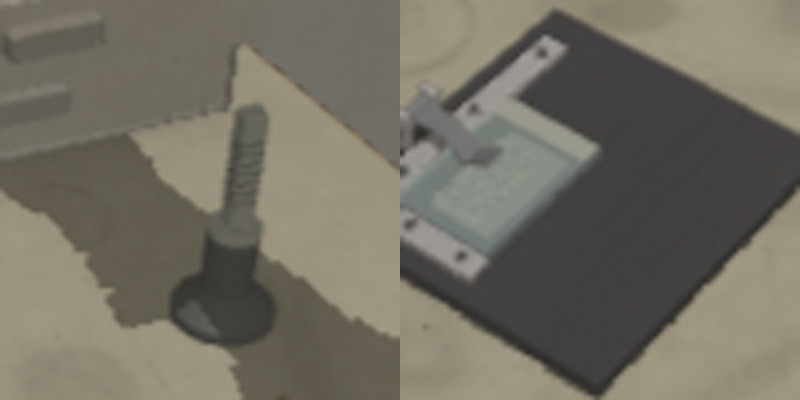

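Run:
```python
from h import *
p=cam('top')
B=fit(p,(.5909,-.0095,-2),.006,.056,1,.018,edges=(0,1),rng=(.004,.004,3))[0]
S=fit(p,(.556,.059,-2),.023,.006,1,.018,edges=(0,2,3),rng=(.004,.004,3))[0]
G=fit(p,(.559,.0145,-2),.075,.08,-1,.013,rng=(.02,.02,3)) if 0 else None
T=fit(p,(.5345,-.0067,-2),.075,.08,-1,.013,edges=(0,1,2,3),rng=(.004,.004,2))[0]
P=fit(p,(.559,.0145,-2),edges=(1,2))[0]
print('back',B,'side',S,'stage',T,'plate',P)
for nm,(x,y,a),off in(('stage',T,(-15,-5)),):
    r=np.radians(a);M=np.array([[np.cos(r),-np.sin(r)],[np.sin(r),np.cos(r)]])
    c=rect(*P)[:,:2];print('plate corners rel corner',((c-[x,y])@M*1e3+np.array(off)-[35,55]).round(1).tolist())
```

```text
back [ 0.5912 -0.0098 -2.0594] side [ 0.556  0.061 -2.   ] stage [ 0.5356 -0.0055 -2.5189] plate [ 0.5596  0.0156 -2.6783]
plate corners rel corner [[-0.9, 0.1], [-1.1, -75.9], [-53.1, -75.8], [-52.9, 0.2]]
```

```bash
python3 -c "
from h import *
arm.finish_job();st()"
```

```text
the job is handed in; nothing more can be done
the job is handed in; nothing more can be done
```

The plate is registered in the corner against both rails, and the rod is hanging in its stand, released. I handed the job in at about 36 s of the 72 s allowed; no verdict was reported.

**What I did**
- I took the rod and squared the plate with offset pushes on its front edge, then pushed it under the clip to the back rail. It stopped firmly there, with about 10 N on the tool.
- I pushed it along the rail to the side rail, with about 6 N on the tool.
- I pressed it once more against each rail, then hung the rod back and retreated.

**Last checks**
- **Plate:** the top-camera fit, taken relative to the stage fit, put the plate's left edge within 0.2 mm of the side rail. Its back edge read about 1 mm short of the back rail at both ends. The plate was within 0.2° of the stage fit, and the last pictures showed no gap at either rail.
- **Rod:** it stands upright with its collar on the rim. One detector put the grip at (0.470, -0.276, 0.089), where it should be.
- **Bystanders:** I never worked near the bottle, timer, petri dish or tweezers, but I did not re-measure them at the end.

**Checks that disagreed**
- The oblique-camera fit and the plate landmarks scattered by up to about 5 mm and several degrees. Some readings were plainly wrong, so I relied on the top view and the firm stops under force.
- The back rail's own fit gave -2.1°, against -2.7° for the plate. Across the plate's width that would be about 0.8 mm, still within the tolerance.
- In the last picture the stand's detector returned the bottle, and the rod's origin estimate was off in height.

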